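# Tilt the grow lamp over the moss tray

### The arm

A 6-joint arm with a two-finger parallel gripper is mounted at the origin on the work surface. World frame = base frame: x ahead of the robot, y to its left, z up, the work surface at z = 0. Lengths are in m, angles in rad, forces in N, time in s.
With the tool pointing down it reaches from about 0.35 to 0.975 m from the base axis. Payload 4.9 kg.
Tool frame: the origin (TCP) lies between the finger pads; the fingertips stand 14 mm ahead of it and the grasp point (between the pads) lies 5 mm behind it (manip.finger_overhang is the distance from the TCP to the fingertips, in m); z points along the fingers, y is the line along which they close (so a half turn about z gives the same grasp; the last joint's range is limited). The gripper opens to 85 mm and grips with 20 to 120 N. Pads are 22 mm wide; open, the fingers measure 114 mm over their backs; the gripper's body (76 mm by 85 mm) begins 54 mm behind the grasp point. The pads swing forward as they close: fully open they stand 13 mm farther back than shut.
Start: joints at [-0.119, 0.053, 1.613, -0, 1.476, -0.119], TCP at [0.625, 0, 0.222] pointing down, gripper open.
Joint ranges: [-3.01, 3.01], [-1.01, 2.22], [0.06, 2.58], [-1.02, 4.17], [0.09, 2.62], [-3.14, 3.14]. Speed limits (rad/s): [2.57, 2.57, 3.14, 3.14, 3.14, 3.14].

### API

Orientations are given as a unit quaternion [w, x, y, z].
In Python, from plant import manip, grab_frame gives the robot as it stands.
- The arm moves only by the tool servo_tool, never from a script. Its argument "deltas" is a list that holds one entry, the list of rows, each a list of 5 numbers: the opening in per cent of the stroke, from 0 (shut) to 100 (fully open), then the shift along the world's x, y, z in m, then the turn about the world's z in degrees. A call has exactly 8 rows; each row shifts and turns the commanded pose from where the row before left it; what a row does not reach is not made up. A row lasts 1/10 s, in which the tool goes at most 50 mm and 8.59 degrees, less where a joint would pass 70% of its speed; a pose out of reach is approached as far as the arm can. A call is refused whole if a number of a shift passes 0.05 or a number of a turn 8.59, either way. A call with a gripper value outside its range is refused whole. The fingers move at their own pace and stop on an object; the grip force is fixed at half the most. Time passes only in rows, so rows that do not move let the fingers close, or fill a call up. It gives the time, the measured TCP pose, the force, the opening and the grip force at its end, in the units of the state.
- manip.state(): the state, without advancing time (a new reading comes with each control period).
- grab_frame(name): name is "scene" or "side" or "wrist"; returns a dict with "pixels" (400x640x3 uint8, red, green, blue), "z_map" (400x640 float32, m along the optical axis (not along the pixel's ray), 0 where there is no reading), "fx", "fy", "cx", "cy" (pixels), "rvec" (rotation vector, rad) and "tvec" (3), from world to camera coordinates, as OpenCV has them; the wrist camera has in their place "T_tool_cam" (4x4, takes a point from camera to tool coordinates, whose origin is the TCP and whose axes are the flange's). Camera axes: x right, y down, z forward; pixel columns grow to the right and rows downward; lengths in m; the calibration is good to about 2 mm. The wrist camera is an equidistant fisheye: a pixel r from the principal point sees the ray r / f radians off the axis. A picture is of the moment at which its call begins: read the wrist's pose just before it.
- manip.job_done(): hands the job in; it is judged then, once.
The state is a dict: "time": time; "joint_pos": joint angles; "joint_vel": joint speeds; "joint_efforts": joint torques, N m; "tool_pos": TCP position; "tool_rot": TCP orientation; "contact_force": force on the tool from outside, world axes, zero at the start; "ft_torque": the same for the moment, N m; "gripper_width": opening from 0.0 (shut) to 1.0 (fully open); "grasp_force": force on a finger pad.
Only numpy, scipy, OpenCV 4.12 (cv2) and the standard library are available. Lean on these libraries where they do the work, as an engineer would, in place of code of your own. Each camera call takes 0.05 s, during which the arm holds its last target. There are 200 camera calls.

### The job

The grow lamp with the orange grip, the one over the moss tray, hangs too low: raise its arm on its stiff hinge to 45 degrees above level, give or take 10. Then let go of it, stay clear for two seconds to see that it holds there by itself, and leave the other lamp, with the black grip, as it is.

Things in the scene. Friction and masses are not known exactly. Their poses are not given: they have to be found in the camera images.
- orange_arm (a joint): Angle of the orange-gripped lamp's arm above level, in rad: 0 level (lowest), grows as the free end is raised, 0.785 is 45 degrees, stop at 1.5. The hinge is stiff (friction about 0.75 N m; arm 0.24 kg): the arm stays where it is left. Lifting at the grip takes about 5 N. The arm carries a white light panel, 75 mm wide and 14 mm thick with 5 mm fins on top, from 60 to 165 mm from the hinge; from there to the grip it is a bar 14 mm wide and 10 mm thick.
- orange_grip (a point): Centre of the orange grip: a 22 mm diameter, 32 mm long cylinder lying parallel to the hinge axis, at the free end of the lamp's arm, 215 mm from the hinge axis. Nothing is above it; the tray below is under 60 mm high. Pinched on its two flat ends (32 mm apart) from above, it pivots between the fingers while the arm is raised.
- orange_hinge (a point): Point on the hinge axis of the same lamp, half-way along it, 130 mm above the table. The axis is level, along this point's y axis; the arm points along its -x axis when level. The point does not move with the arm; the lamp's base (120 x 120 mm dark steel) is screwed to the table, with two 8 mm cheeks reaching up beside the hinge.
- black_grip (a point): Centre of the black grip of the other lamp, to be left alone: a 22 mm diameter, 32 mm long cylinder lying parallel to the hinge axis, at the free end of the lamp's arm, 215 mm from its hinge. The lamp is otherwise the same as the first and stands over a tray of small terracotta pots; the two lamps may stand on either side, and its arm may start between level and 30 degrees up, its grip no higher than 250 mm. No loose thing on the table stands higher than 200 mm.

How it is judged:
By the outcome, as a careful person would: the job done as asked, in the order asked, and still so for the second after the job is handed in, with the robot touching nothing.
It also fails if it takes over 43 s, if anything falls off the work surface, if the arm or the gripper's body presses on something with over 40 N, if the wrist force passes 120 N, or if a joint passes its speed limit or range.

## Working session

There is one attempt and no reset: what is moved stays moved. The work goes in short steps, Python scripts to look and compute and a tool call to move; the robot and the scene stay as the last step left them, time stands still between calls to the robot, and variables do not carry over. Pictures are saved under pics/ and viewed, at most 10 in all, crops included, and the job is handed in when it is done.

Besides the shell and the picture viewer there is one more tool, called after "Emit:" as name(argument=value, ...) on one line, values as JSON. servo_tool: Moves the arm, as the interface text tells. Its arguments: {"type":"object","properties":{"deltas":{"type":"array"}},"required":["deltas"]}

```bash
mkdir -p pics; ls
python3 - <<'E'
from plant import manip, grab_frame
import numpy as np, cv2, pickle
d={n:grab_frame(n) for n in("scene","side")}
pickle.dump(d,open('f0.pkl','wb'))
im=np.vstack([d[n]['pixels'] for n in d])
cv2.imwrite('pics/a.png',cv2.resize(im[:,:,::-1],(480,600),interpolation=cv2.INTER_AREA))
cv2.imwrite('pics/scene.png',d['scene']['pixels'][:,:,::-1]);cv2.imwrite('pics/side.png',d['side']['pixels'][:,:,::-1])
for n in d: print(n,d[n]['rvec'],d[n]['tvec'],d[n]['fx'],d[n]['cx'],d[n]['cy'],(d[n]['z_map']>0).mean())
print(manip.state())
E
```

```text
pics
scene [ 2.1918894   1.21186061 -0.4613355 ] [-0.28943867 -0.29626773  1.54686975] 500.9604461279853 330.2773480303342 189.43710102448924 0.9958828125
side [ 2.09825289 -0.33048152  0.20559024] [-0.59551472  0.22553842  0.64160505] 378.0116201493332 323.014859774003 203.88041924781103 0.99602734375
{'time': 0.1, 'joint_pos': array([-1.18975522e-01,  5.33176831e-02,  1.61414507e+00,  2.24728241e-05,
        1.47598191e+00, -1.19013913e-01]), 'joint_vel': array([ 0.00054512, -0.00217631, -0.00232703,  0.00080082,  0.00022177,
        0.00090173]), 'joint_efforts': array([ 6.14647306e-04, -3.94903493e+01, -3.71363103e+01, -4.52310599e-05,
        3.99340541e-03, -4.17574097e-05]), 'tool_pos': array([6.24429152e-01, 9.04724169e-05, 2.20376267e-01]), 'tool_rot': array([-7.34800295e-04,  7.07093664e-01,  7.07119291e-01, -5.63629975e-04]), 'contact_force': array([-0.00199137,  0.68496621,  0.10082039]), 'ft_torque': array([ 0.04318924, -0.03250808,  0.02557521]), 'grasp_force': 0.0, 'gripper_width': 1.000580488297727}
```

View pics/scene.png

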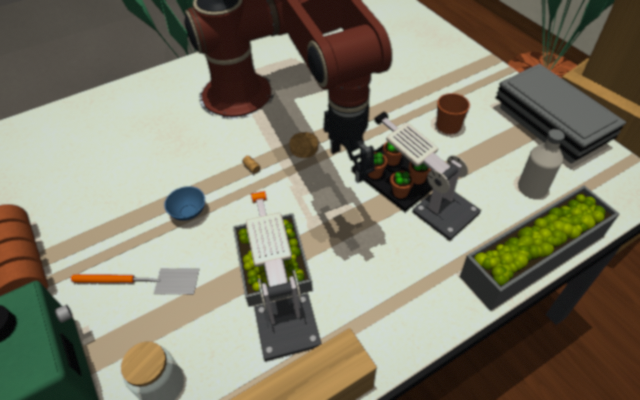

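View pics/side.png

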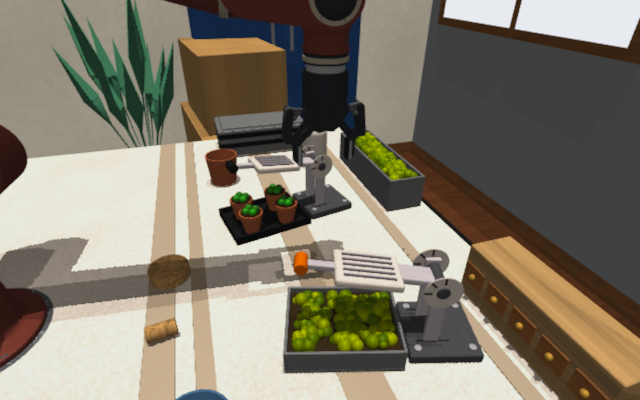

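The scene view shows the orange grip at about (259,197), with its base at (287,320), and the black-grip lamp at (380,118). The side view shows the orange grip at (301,263) and the hinge knobs at (443,292) and (431,260).

```bash
cat > h.py <<'E'
import numpy as np, cv2
def P(f):
    R=cv2.Rodrigues(np.array(f['rvec']))[0]; K=np.array([[f['fx'],0,f['cx']],[0,f['fy'],f['cy']],[0,0,1.]])
    return K,R,np.array(f['tvec']).reshape(3)
def unproj(f,uv):
    K,R,t=P(f); uv=np.atleast_2d(uv).astype(int); z=f['z_map'][uv[:,1],uv[:,0]]
    r=np.c_[uv,np.ones(len(uv))]@np.linalg.inv(K).T
    return (r*z[:,None]-t)@R
def tri(f,g,a,b):
    M=[np.c_[P(q)[0]@P(q)[1],P(q)[0]@P(q)[2]] for q in(f,g)]
    X=cv2.triangulatePoints(M[0],M[1],np.array(a,float).reshape(2,1),np.array(b,float).reshape(2,1)).ravel()
    return X[:3]/X[3]
def orange(f):
    h=cv2.cvtColor(f['pixels'],cv2.COLOR_RGB2HSV)
    return cv2.inRange(h,(5,180,110),(17,255,255))
def blobs(m):
    n,l,s,c=cv2.connectedComponentsWithStats(m); return [(s[i],c[i],l==i) for i in range(1,n) if s[i][4]>25]
E
python3 - <<'E'
import pickle; from h import *
d=pickle.load(open('f0.pkl','rb')); cen={}
for n,g in(("scene",(259,197)),("side",(301,263))):
    b=min(blobs(orange(d[n])),key=lambda b:np.hypot(*(b[1]-g)))
    cen[n]=b[1]; v,u=np.nonzero(b[2]); X=unproj(d[n],np.c_[u,v])
    print(n,b[0],b[1],'median',np.median(X,0),'lo',np.percentile(X,3,0),'hi',np.percentile(X,97,0))
    # white panel/arm points by height in a box round the grip
    vv,uu=np.mgrid[0:400,0:640]; A=unproj(d[n],np.c_[uu.ravel(),vv.ravel()]); c=np.median(X,0)
    hsv=cv2.cvtColor(d[n]['pixels'],cv2.COLOR_RGB2HSV).reshape(-1,3)
    m=(A[:,2]>.11)&(A[:,2]<.3)&(np.hypot(*(A-c)[:,:2].T)<.2)&(hsv[:,1]<70)&(hsv[:,2]>130)
    B=A[m]; w=np.linalg.svd(B-B.mean(0),full_matrices=False); print(' panel',m.sum(),B.mean(0),w[2][:2],B.min(0),B.max(0))
print('tri',tri(d['scene'],d['side'],cen['scene'],cen['side']))
print('black',unproj(d['scene'],[(381,119)]))
E
```

```text
scene [252 192  13   9  78] [258.02564103 195.55128205] median [ 0.53783443 -0.16931178  0.17047514] lo [ 0.52963952 -0.18191847  0.16540914] hi [ 0.54638506 -0.15691967  0.17396312]
 panel 2259 [ 0.64474207 -0.20034564  0.15217461] [[ 0.93126792 -0.32527624 -0.16412016]
 [ 0.34354206  0.93398208  0.09826659]] [ 0.53382935 -0.25620442  0.13430277] [ 7.34801860e-01 -9.43408225e-05  2.75277351e-01]
side [294 252  14  22 266] [300.36842105 262.65413534] median [ 0.53197911 -0.17660415  0.16963749] lo [ 0.52217276 -0.18397466  0.15675575] hi [ 0.54316609 -0.15488155  0.17319416]
 panel 2561 [ 0.63778119 -0.20493845  0.15329085] [[ 0.95210091 -0.27197026 -0.13977139]
 [ 0.27885869  0.95980084  0.03194025]] [ 0.54276734 -0.25805567  0.1321242 ] [ 0.73105327 -0.14843576  0.16619914]
tri [ 0.53306843 -0.16784326  0.16389575]
black [[0.48217101 0.19023469 0.16817635]]
```

Emit:
servo_tool(deltas=[[[100,0,0,0.04,0],[100,0,-0.01,0.04,8],[100,-0.01,-0.02,0.01,8],[100,-0.02,-0.03,0,8],[100,-0.02,-0.03,0,8],[100,-0.02,-0.03,0,8],[100,-0.02,-0.025,0,8],[100,0,-0.02,0,8]]])

```text
time: 0.9
tool_pos: [0.5332, -0.1662, 0.3113]
tool_rot: [-0.0, 0.29, 0.957, -0.0]
contact_force: [0.6, -0.1, 0.6]
gripper_width: 1.002
grasp_force: 0.0
```

Emit:
servo_tool(deltas=[[[100,0,-0.004,0,8],[100,0,0,0,8],[100,0,0,0,2],[100,0,0,0,0],[100,0,0,0,0],[100,0,0,0,0],[100,0,0,0,0],[100,0,0,0,0]]])

```text
time: 1.7
tool_pos: [0.535, -0.1689, 0.3115]
tool_rot: [-0.0, 0.139, 0.99, -0.0]
contact_force: [-0.6, 1.3, -0.4]
gripper_width: 1.002
grasp_force: 0.0
```

Run:
```python
from plant import manip, grab_frame
import pickle; from h import *
s=manip.state(); w=grab_frame("wrist"); d={n:grab_frame(n) for n in("scene","side")}
pickle.dump((s,w,d),open('f1.pkl','wb'))
print(s['time'],s['tool_pos'],s['tool_rot'],s['joint_pos'],s['contact_force']); print(w['fx'],w['cx'],w['cy'],w['T_tool_cam'])
cv2.imwrite('pics/w1.png',w['pixels'][:,:,::-1])
cv2.imwrite('pics/s1.png',d['side']['pixels'][:,:,::-1])
```

```text
1.7 [ 0.5349786  -0.16894127  0.31147278] [-3.12535527e-05  1.39214960e-01  9.90262184e-01 -1.59615421e-05] [-4.38502341e-01 -1.37320970e-01  1.64918720e+00 -4.89959212e-05
  1.62977676e+00 -1.72996433e+00] [-0.56462288  1.32065052 -0.41670467]
309.70691628693146 321.95041812061294 203.85626077628888 [[ 5.42377159e-06 -9.60109714e-01 -2.79623562e-01  7.06458752e-02]
 [ 9.99999940e-01  1.02401927e-04 -3.32208461e-04 -3.78778678e-04]
 [ 3.47590562e-04 -2.79623544e-01  9.60109657e-01 -1.53441191e-01]
 [ 0.00000000e+00  0.00000000e+00  0.00000000e+00  1.00000000e+00]]
```

View pics/w1.png

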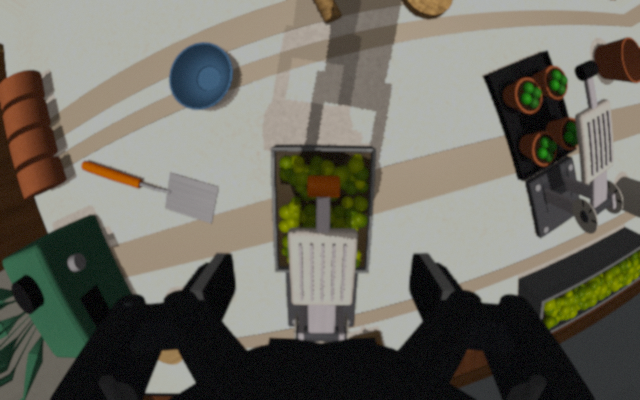

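The wrist view shows the orange grip at (324,186) over the moss tray. The panel and bar run almost straight down the image, so the yaw is nearly right.

```bash
cat >> h.py <<'E'
from scipy.spatial.transform import Rotation as Ro
def wpts(s,w,uv,z=None):
    uv=np.atleast_2d(uv).astype(float); p=(uv-[w['cx'],w['cy']])/w['fx']; r=np.hypot(*p.T)
    ray=np.c_[p*(np.sin(r)/np.maximum(r,1e-9))[:,None],np.cos(r)]; ray/=ray[:,2:]
    T=w['T_tool_cam']; q=s['tool_rot']; R=Ro.from_quat(np.r_[q[1:],q[0]]).as_matrix()
    o=R@T[:3,3]+s['tool_pos']; D=ray@T[:3,:3].T@R.T
    i=uv.astype(int); k=w['z_map'][i[:,1],i[:,0]] if z is None else (z-o[2])/D[:,2]
    return o+D*k[:,None]
E
python3 - <<'E'
import pickle; from h import *
s,w,d=pickle.load(open('f1.pkl','rb'))
h=cv2.cvtColor(w['pixels'],cv2.COLOR_RGB2HSV)
m=cv2.inRange(h,(3,170,80),(17,255,255)); b=min(blobs(m),key=lambda b:np.hypot(*(b[1]-(324,186))))
print('wrist grip',b[0],b[1]); v,u=np.nonzero(b[2]); X=wpts(s,w,np.c_[u,v]); print(np.median(X,0),np.percentile(X,3,0),np.percentile(X,97,0))
print('ray z.163',wpts(s,w,b[1],.163))
vv,uu=np.mgrid[120:320,270:380]; uv=np.c_[uu.ravel(),vv.ravel()]; A=wpts(s,w,uv); hs=h[120:320,270:380].reshape(-1,3)
mm=(A[:,2]>.12)&(A[:,2]<.2)&(hs[:,1]<70)&(hs[:,2]>110); B=A[mm]
print('panel',mm.sum(),B.mean(0)); rc=cv2.minAreaRect(B[:,:2].astype(np.float32)); print(rc)
pl=np.linalg.lstsq(np.c_[B[:,:2],np.ones(len(B))],B[:,2],rcond=None)[0]; print('slope',pl, np.degrees(np.arctan(np.hypot(*pl[:2]))),np.degrees(np.arctan2(pl[1],pl[0])))
k=B[:,0]<.60; C=B[k]; print('bar/panel start azimuth from grip', np.degrees(np.arctan2(*(B.mean(0)-np.median(X,0))[[1,0]])))
# side: knobs
for n in d:
    b=[q for q in blobs(orange(d[n])) if abs(unproj(d[n],q[1])[0]-[.535,-.169,.17]).max()<.04]
    for q in b:
        v,u=np.nonzero(q[2]); Y=unproj(d[n],np.c_[u,v]); print(n,q[0],q[1],np.median(Y,0))
print('knobs side',unproj(d['side'],[(443,292),(431,260)]))
E
```

```text
wrist grip [308 177  32  20 566] [323.56183746 185.90812721]
[ 0.53165896 -0.16673595  0.1714466 ] [ 0.52264562 -0.18079756  0.16622437] [ 0.54326526 -0.153563    0.17346356]
ray z.163 [[ 0.53393147 -0.16747426  0.163     ]]
panel 5040 [ 0.63179954 -0.19790848  0.15471159]
((0.6439542770385742, -0.201081782579422), (0.07469934225082397, 0.13009509444236755), 73.13704681396484)
slope [-0.14259994  0.04618759  0.25394709] 8.524793216938242 162.05305300732144
bar/panel start azimuth from grip -17.290721605229137
side [294 265  11   8  38] [299.         267.81578947] [ 0.52778366 -0.1808834   0.16544021]
knobs side [[ 0.72632176 -0.26168064  0.1338642 ]
 [ 0.73925115 -0.20468013  0.14650688]]
```

Emit:
servo_tool(deltas=[[[100,-0.002,0.002,-0.03,-1],[100,0,0,-0.03,0],[80,0,0,-0.03,0],[80,0,0,-0.03,0],[80,0,0,-0.02,0],[70,0,0,-0.014,0],[70,0,0,0,0],[70,0,0,0,0]]])

```text
time: 2.65
tool_pos: [0.5335, -0.1672, 0.1583]
tool_rot: [0.001, 0.148, 0.989, -0.0]
contact_force: [-0.0, -0.4, 0.9]
gripper_width: 0.699
grasp_force: 0.0
```

Run:
```python
from plant import manip, grab_frame
import pickle; from h import *
s=manip.state(); w=grab_frame("wrist"); d=grab_frame("side")
print(s['tool_pos'],s['tool_rot'],s['contact_force'],s['gripper_width'])
m=cv2.inRange(cv2.cvtColor(w['pixels'],cv2.COLOR_RGB2HSV),(3,170,60),(17,255,255))
for b in blobs(m):
    if b[0][4]>200: print(b[0],b[1],wpts(s,w,b[1],.1625))
cv2.imwrite('pics/w2.png',np.hstack([w['pixels'][100:,170:470],d['pixels'][100:,170:470]])[:,:,::-1])
```

```text
[ 0.53345069 -0.16720799  0.15832488] [ 5.06704150e-04  1.47823724e-01  9.89013583e-01 -1.51127504e-04] [-0.03623846 -0.43990279  0.87816916] 0.699101497363125
[582  65  29  52 358] [593.50837989  88.43575419] [[0.48460713 0.02842364 0.1625    ]]
[599 139  18  46 221] [605.61085973 159.05882353] [[0.53335286 0.03403063 0.1625    ]]
[ 21 186  65  34 739] [ 52.24763194 202.39783491] [[ 0.45247382 -0.33563908  0.1625    ]]
[ 291  234   63   40 2429] [321.89254837 253.48003294] [[ 0.53359812 -0.16772845  0.1625    ]]
```

View pics/w2.png

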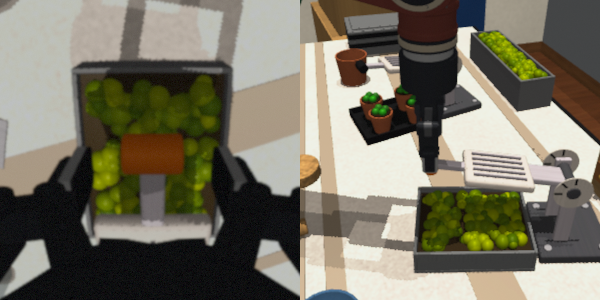

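The picture shows the grip centred between the open fingers: the left half has it at crop (152,154), and its measured centre is within 1 mm of the TCP. I'm closing the gripper.

Emit:
servo_tool(deltas=[[[50,0,0,0,0],[40,0,0,0,0],[30,0,0,0,0],[20,0,0,0,0],[20,0,0,0,0],[20,0,0,0,0],[20,0,0,0,0],[20,0,0,0,0]]])

```text
time: 3.55
tool_pos: [0.5332, -0.1671, 0.1577]
tool_rot: [0.0, 0.148, 0.989, -0.0]
contact_force: [0.8, -1.1, 2.4]
gripper_width: 0.321
grasp_force: 58.9
```

Emit:
servo_tool(deltas=[[[20,0.0015,-0.0005,0.0085,0],[20,0.0017,-0.0005,0.0085,0],[20,0.0021,-0.0006,0.0083,0],[20,0.0023,-0.0007,0.0083,0],[20,0.0027,-0.0009,0.0081,0],[20,0.003,-0.0009,0.0081,0],[20,0.0033,-0.001,0.0078,0],[20,0.0036,-0.0011,0.0078,0]]])

```text
time: 4.35
tool_pos: [0.5534, -0.1732, 0.2204]
tool_rot: [-0.0, 0.148, 0.989, 0.0]
contact_force: [6.7, -2.4, -9.7]
gripper_width: 0.309
grasp_force: 59.6
```

```bash
cat > look.py <<'E'
from plant import manip, grab_frame
import sys; from h import *
s=manip.state(); d={n:grab_frame(n) for n in("scene","side")}
print(s['time'],s['tool_pos'],s['contact_force'],s['gripper_width'],s['grasp_force'])
H=np.array([.736,-.229,.13]); e=np.array([.956,-.292,0]); y=np.array([.292,.956,0])
vv,uu=np.mgrid[0:400,0:640]; uv=np.c_[uu.ravel(),vv.ravel()]
for n in d:
    A=unproj(d[n],uv)-H; hs=cv2.cvtColor(d[n]['pixels'],cv2.COLOR_RGB2HSV).reshape(-1,3)
    r=np.hypot(A@e,A[:,2]); m=(abs(A@y)<.04)&(r>.07)&(r<.16)&(A@e<0)&(A[:,2]>-.02)&(hs[:,1]<70)&(hs[:,2]>110)
    B=np.c_[-A[m]@e,A[m][:,2]]; w=cv2.fitLine(B.astype(np.float32),cv2.DIST_HUBER,0,.01,.01).ravel()
    print(n,m.sum(),'panel elevation',np.degrees(np.arctan(w[1]/w[0])))
cv2.imwrite(sys.argv[1],d['side']['pixels'][:,:,::-1])
E
python3 look.py pics/m1.png
```

```text
4.35 [ 0.55339811 -0.17322256  0.2204391 ] [ 6.73998333 -2.43855919 -9.71302465] 0.309157948921243 59.589276909828186
scene 1729 panel elevation 25.383226
side 1512 panel elevation 25.029753
```

Emit:
servo_tool(deltas=[[[20,0.004,-0.0012,0.0076,0],[20,0.0041,-0.0013,0.0075,0],[20,0.0045,-0.0014,0.0072,0],[20,0.0047,-0.0014,0.0071,0],[20,0.005,-0.0016,0.0068,0],[20,0.0053,-0.0016,0.0067,0],[20,0.0055,-0.0017,0.0064,0],[20,0.0058,-0.0017,0.0061,0]]])

```text
time: 5.25
tool_pos: [0.5926, -0.1851, 0.2803]
tool_rot: [0.001, 0.148, 0.989, -0.0]
contact_force: [0.0, 0.6, 0.3]
gripper_width: 0.202
grasp_force: 0.0
```

Emit:
servo_tool(deltas=[[[20,0,0,0,0],[20,0,0,0,0],[20,0,0,0,0],[20,0,0,0,0],[20,0,0,0,0],[20,0,0,0,0],[20,0,0,0,0],[20,0,0,0,0]]])

```text
time: 6.05
tool_pos: [0.592, -0.1851, 0.2782]
tool_rot: [-0.0, 0.148, 0.989, 0.0]
contact_force: [0.8, 0.7, 1.3]
gripper_width: 0.198
grasp_force: 0.0
```

```bash
python3 look.py pics/m2.png
```

```text
6.05 [ 0.59201656 -0.18509091  0.2782247 ] [0.82985351 0.71730569 1.30111953] 0.19784900640655462 0.0
scene 1835 panel elevation 37.794933
side 1090 panel elevation 37.19323
```

View pics/m2.png

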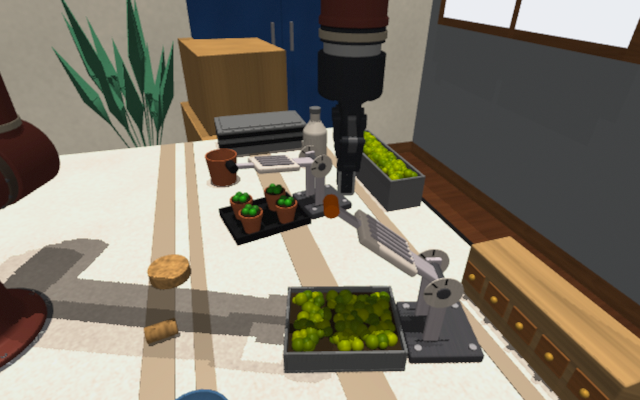

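The grip slipped out of the fingers. The side view shows it at (331,206), with the fingers beyond it at (347,190) and the arm holding at about 37.5°. I'll rise, open, re-measure and grip again, deeper this time.

Emit:
servo_tool(deltas=[[[20,0,0,0.03,0],[30,0,0,0.03,0],[70,-0.01,0.003,0.03,0],[80,-0.01,0.003,0.01,0],[80,0,0,0,0],[80,0,0,0,0],[80,0,0,0,0],[80,0,0,0,0]]])

```text
time: 6.95
tool_pos: [0.5718, -0.179, 0.376]
tool_rot: [-0.002, 0.148, 0.989, 0.0]
contact_force: [-0.4, 0.4, 0.3]
gripper_width: 0.798
grasp_force: 0.0
```

```bash
python3 look.py pics/m3.png
cat > wl.py <<'E'
from plant import manip, grab_frame
import sys; from h import *
s=manip.state(); w=grab_frame("wrist"); print(s['tool_pos'])
m=cv2.inRange(cv2.cvtColor(w['pixels'],cv2.COLOR_RGB2HSV),(3,170,60),(17,255,255))
for b in blobs(m):
    if b[0][4]>300 and abs(b[1][0]-322)<60:
        v,u=np.nonzero(b[2]); X=wpts(s,w,np.c_[u,v]); print(b[0],b[1],np.median(X,0),np.percentile(X,[3,97],0),'ray',wpts(s,w,b[1],np.percentile(X[:,2],97)-.011))
cv2.imwrite(sys.argv[1],w['pixels'][:,:,::-1])
E
python3 wl.py pics/w3.png
```

```text
6.95 [ 0.57177236 -0.17897333  0.37595201] [-0.4331089   0.39593333  0.27783664] 0.7976198002320788 0.0
scene 1844 panel elevation 37.129784
side 1091 panel elevation 37.144913
[ 0.57194416 -0.17903426  0.3767625 ]
[304 189  37  24 834] [322.40167866 200.22541966] [ 0.57256937 -0.17919461  0.2723024 ] [[ 0.56254667 -0.19389466  0.26245931]
 [ 0.58466177 -0.16468454  0.27473105]] ray [[ 0.57511743 -0.18003541  0.26373105]]
```

View pics/w3.png

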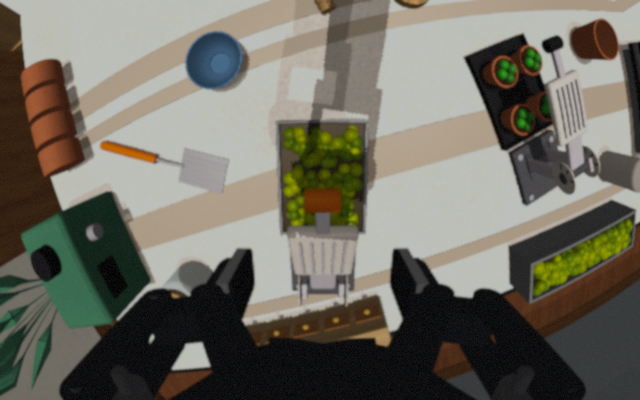

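The wrist view shows the grip centred at (322,200) between the fingers, measured at (0.574,-0.180,0.263). That agrees with 37.5° about the hinge. I'm gripping again, about 7 mm deeper.

Emit:
servo_tool(deltas=[[[80,0.002,-0.001,-0.03,0],[75,0,0,-0.03,0],[70,0,0,-0.03,0],[70,0,0,-0.02,0],[70,0,0,-0.01,0],[70,0,0,-0.006,0],[70,0,0,0,0],[70,0,0,0,0]]])

```text
time: 7.9
tool_pos: [0.5747, -0.1804, 0.2538]
tool_rot: [0.001, 0.148, 0.989, -0.0]
contact_force: [-0.7, -0.2, -0.3]
gripper_width: 0.701
grasp_force: 0.0
```

Emit:
servo_tool(deltas=[[[50,0,0,0,0],[40,0,0,0,0],[30,0,0,0,0],[10,0,0,0,0],[10,0,0,0,0],[10,0,0,0,0],[10,0,0,0,0],[10,0,0,0,0]]])

```text
time: 8.7
tool_pos: [0.5744, -0.1796, 0.2535]
tool_rot: [0.001, 0.148, 0.989, 0.0]
contact_force: [-1.1, 4.1, 6.2]
gripper_width: 0.352
grasp_force: 59.4
```

Emit:
servo_tool(deltas=[[[10,0.0012,-0.0004,0.0016,0],[10,0.0024,-0.0007,0.003,0],[10,0.0024,-0.0007,0.003,0],[10,0.0024,-0.0007,0.003,0],[10,0.0025,-0.0008,0.003,0],[10,0.0026,-0.0008,0.0029,0],[10,0.0027,-0.0008,0.0028,0],[10,0.0028,-0.0008,0.0027,0]]])

```text
time: 9.5
tool_pos: [0.5906, -0.1845, 0.2714]
tool_rot: [-0.005, 0.148, 0.989, 0.001]
contact_force: [-0.1, 3.6, -4.9]
gripper_width: 0.348
grasp_force: 60.0
```

```bash
python3 look.py pics/m4.png
```

```text
9.5 [ 0.5905767  -0.18449069  0.27144394] [-0.11230953  3.56520236 -4.87471083] 0.3478987991480082 60.00291466712952
scene 1875 panel elevation 43.9435
side 1029 panel elevation 44.342804
```

Emit:
servo_tool(deltas=[[[10,0.0015,-0.0005,0.0015,0],[10,0.0015,-0.0005,0.0015,0],[10,0,0,0,0],[10,0,0,0,0],[10,0,0,0,0],[10,0,0,0,0],[10,0,0,0,0],[10,0,0,0,0]]])

```text
time: 10.4
tool_pos: [0.5943, -0.1856, 0.2745]
tool_rot: [-0.004, 0.149, 0.989, 0.001]
contact_force: [-3.0, 5.1, -2.2]
gripper_width: 0.35
grasp_force: 60.5
```

```bash
python3 look.py pics/m5.png
```

```text
10.4 [ 0.59425123 -0.18564539  0.27446782] [-2.95772467  5.11589461 -2.22929071] 0.3502420896993095 60.48150658607483
scene 1871 panel elevation 44.61829
side 1001 panel elevation 45.36636
```

The arm is at 45°. I'm releasing it, backing straight up and waiting.

Emit:
servo_tool(deltas=[[[45,0,0,0,0],[60,0,0,0,0],[75,0,0,0,0],[80,0,0,0,0],[80,0,0,0,0],[80,0,0,0.01,0],[80,0,0,0.03,0],[80,0,0,0.04,0]]])

```text
time: 11.3
tool_pos: [0.5952, -0.1865, 0.3562]
tool_rot: [-0.002, 0.148, 0.989, 0.001]
contact_force: [1.0, -0.4, -0.5]
gripper_width: 0.8
grasp_force: 0.0
```

Emit:
servo_tool(deltas=[[[80,0,0,0.04,0],[80,-0.02,0,0.02,0],[80,-0.03,0,0,0],[80,-0.03,0,0,0],[80,-0.02,0,0,0],[80,0,0,0,0],[80,0,0,0,0],[80,0,0,0,0]]])

```text
time: 12.1
tool_pos: [0.4968, -0.1868, 0.4173]
tool_rot: [0.0, 0.148, 0.989, 0.0]
contact_force: [-0.7, 0.1, 0.3]
gripper_width: 0.802
grasp_force: 0.0
```

Emit:
servo_tool(deltas=[[[80,0,0,0,0],[80,0,0,0,0],[80,0,0,0,0],[80,0,0,0,0],[80,0,0,0,0],[80,0,0,0,0],[80,0,0,0,0],[80,0,0,0,0]]])

```text
time: 12.9
tool_pos: [0.4961, -0.1868, 0.4173]
tool_rot: [0.0, 0.148, 0.989, -0.0]
contact_force: [0.0, -0.2, -0.2]
gripper_width: 0.8
grasp_force: 0.0
```

Emit:
servo_tool(deltas=[[[80,0,0,0,0],[80,0,0,0,0],[80,0,0,0,0],[80,0,0,0,0],[80,0,0,0,0],[80,0,0,0,0],[80,0,0,0,0],[80,0,0,0,0]]])

```text
time: 13.7
tool_pos: [0.4961, -0.1868, 0.4173]
tool_rot: [0.0, 0.148, 0.989, -0.0]
contact_force: [-0.1, 0.2, -0.0]
gripper_width: 0.802
grasp_force: 0.0
```

Emit:
servo_tool(deltas=[[[80,0,0,0,0],[80,0,0,0,0],[80,0,0,0,0],[80,0,0,0,0],[80,0,0,0,0],[80,0,0,0,0],[80,0,0,0,0],[80,0,0,0,0]]])

```text
time: 14.5
tool_pos: [0.4961, -0.1868, 0.4173]
tool_rot: [-0.0, 0.148, 0.989, 0.0]
contact_force: [0.1, -0.0, 0.6]
gripper_width: 0.803
grasp_force: 0.0
```

```bash
python3 look.py pics/m6.png
```

```text
14.5 [ 0.49606792 -0.18678311  0.41728977] [ 0.06666324 -0.02456642  0.5542799 ] 0.8030235420714574 0.0
scene 1867 panel elevation 44.994854
side 842 panel elevation 44.3691
```

View pics/m6.png

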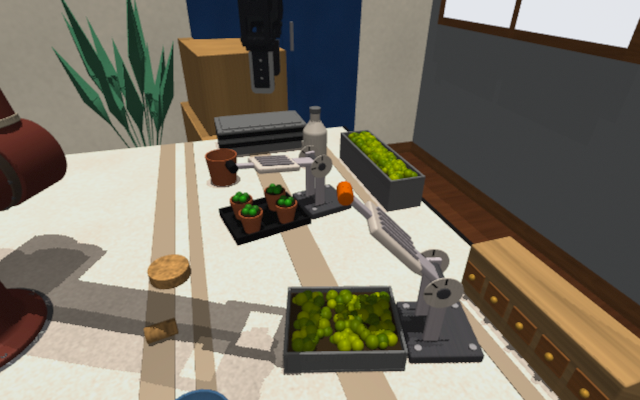

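The side view shows the orange grip at (345,194), with the arm holding at about 45° by itself. The gripper is well clear, and the black-grip lamp at (232,167) hasn't moved.

```bash
python3 -c "
from plant import manip
print(manip.job_done())"
```

```text
the job is handed in; nothing more can be done
None
```

The orange-grip lamp's arm now holds by itself at about 45°, checked more than two seconds after I let go; the grip slipped out once at about 37° and I re-gripped it, the black-grip lamp was left alone, and the job is handed in.

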